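Pack the toy kit from the drying rack and fasten the case

ROBOT

A 6-joint arm with a two-finger parallel gripper is mounted at the origin on the work surface. World frame = base frame: x ahead of the robot, y to its left, z up, the work surface at z = 0. Lengths are in m, angles in degrees, forces in N, time in s.
With the tool pointing down it reaches from about 0.375 to 0.9 m from the base axis. Payload 3.1 kg.
Tool frame: the origin (TCP) lies at the very end of the fingers, on their centre line; the grasp point (between the pads) lies 19 mm behind it (grasp_offset is the distance from the TCP to the grasp point, in m); z points along the fingers, y is the direction in which the jaws open and shut (so a half turn about z gives the same grasp; the last joint's range is limited). The gripper opens to 87 mm and grips with 3 to 60 N. Pads are 19 mm wide; open, the fingers measure 117 mm over their backs; the gripper's body (75 mm by 190 mm) begins 51 mm behind the grasp point.
Start: joints at [-86.946, 30.224, 82.088, -0, 67.689, -10.227], TCP at [0.144, -0.608, 0.223] pointing down, gripper open.
Joint ranges: [-176.69, 176.69], [-43.24, 126.21], [12.49, 139.97], [-82, 262], [0, 151.66], [-163.58, 163.58]. Speed limits (degrees/s): [159.86, 159.86, 180, 180, 180, 180].

INTERFACE

Orientations are given as a 3x3 rotation matrix whose columns are the frame's x, y, z axes.
In Python, from rig import * gives the robot as it stands. The module is installed in compiled form; this text tells all that it offers.
- The arm moves only by the tool play_rows, never from a script. Its argument "plan" is a list that holds one entry, the list of rows, each a list of 7 numbers: the shift along the world's x, y, z each as a share of 5 cm, from -1 to 1, then the turn, a rotation vector about the world's x, y, z each as a share of pi rad, from -1 to 1, then the gripper's target within -1 to 1 (fully open at 1, half-way at 0, shut at -1). A call has 1 to 12 rows; each row shifts and turns the commanded pose from where the row before left it; what a row does not reach is not made up. A row lasts 1/10 s, in which the tool goes at most 50 mm and 8.59 degrees, less where a joint would pass 70% of its speed; a pose out of reach is approached as far as the arm can. A call with a number of a shift or a turn outside -1 to 1 is refused whole. A call with a gripper value outside its range is refused whole. The fingers move at their own pace and stop on an object; the grip force is fixed at half the most. Time passes only in rows, so rows that do not move let the fingers close. It gives the time, the measured TCP pose, the force and the opening at its end, in the units of the state.
- read_state(): the state, without advancing time (a new reading comes with each control period).
- capture(name): name is "scene" or "top" or "wrist"; returns the picture (384x512x3 uint8, red, green, blue); there is no depth.
- camera_params(name): a dict with "intrinsics" (3x3 intrinsics, pixels), "k1" (the pictures are not rectified: a ray, as slopes to the right and down, at radius r is drawn at 1 + k1 r^2 times it, then the intrinsics apply), "R" (3x3) and "t" (3): a world point X has camera coordinates R X + t; the wrist camera has in their place "mount" (4x4, takes a point from camera to tool coordinates, whose origin is the TCP and whose axes are the flange's). Camera axes: x right, y down, z forward; pixel columns grow to the right and rows downward; lengths in m; the calibration is good to about 2 mm. A picture is of the moment at which its call begins: read the wrist's pose just before it. camera_params takes no time and is no camera call.
- hand_in(): hands the job in, once; it reports no verdict.
The state is a dict: "time_s": time; "joint_positions": joint angles; "qvel": joint speeds; "tau": joint torques, N m; "position": TCP position; "tcp_rot": TCP orientation; "force": force on the tool from outside, world axes, zero at the start; "moment": the same for the moment, N m; "opening": opening from 0.0 (shut) to 1.0 (fully open).
Only numpy, scipy, OpenCV 4.12 (cv2) and the standard library are available. Lean on these libraries where they do the work, as an engineer would, in place of code of your own. Each camera call takes 0.05 s, during which the arm holds its last target. There are 200 camera calls.

TASK

Pack the toy kit away: slide every plywood panel straight up out of the grooved drying rack and stand it upright, long edge down, fully down in a free groove of the carrying case, and lay every loose wheel flat, hub up, in the tray at the end of the case. When everything is in, shut the lid fully and then turn the wooden turnbutton square across it. Leave the other things on the bench alone.

Things in the scene. Friction and masses are not known exactly. Their poses are not given: they have to be found in the camera images.
- rack: Drying rack, fixed for the run: wooden base board 140 x 250 mm (x, y), 10 mm thick, with two grooved battens (30 mm wide, centred at x = -45 and 45 mm, tops 46 mm above the table). Four grooves run along x at y = -90, -30, 30, 90 mm, 11 mm wide, 36 mm deep, their floor 10 mm above the table. Origin: centre of the underside, on the table.
- case: Carrying case of light wood, fixed for the run; x from -107 to 80 mm, y from -128 to 128 mm, front (-x) towards the robot. Origin on the table, midway in the inside. Inside x from -70 to 70 mm, floor 8 mm above the table. y end walls only 44 mm high; back wall (x 70 to 80) 88 mm, front block (x -107 to -71) 98 mm high. Three grooves, then a tray at the +y end.
- groove1 (a point): Middle of a case groove on its floor, 8 mm above the table, at y = -93 mm of the case. The groove runs along the case's x for the whole 140 mm inside; it is 15 mm wide and 36 mm deep, formed by two ribbed battens 30 mm wide centred at x = -45 and 45 mm (open between them), rib tops 44 mm above the table.
- groove2 (a point): Middle of a case groove on its floor, 8 mm above the table, at y = -43 mm of the case. The groove runs along the case's x for the whole 140 mm inside; it is 15 mm wide and 36 mm deep, formed by two ribbed battens 30 mm wide centred at x = -45 and 45 mm (open between them), rib tops 44 mm above the table.
- groove3 (a point): Middle of a case groove on its floor, 8 mm above the table, at y = 7 mm of the case. The groove runs along the case's x for the whole 140 mm inside; it is 15 mm wide and 36 mm deep, formed by two ribbed battens 30 mm wide centred at x = -45 and 45 mm (open between them), rib tops 44 mm above the table.
- tray (a point): Middle of the wheel tray's floor, 8 mm above the table, at y = 76 mm of the case. The tray is 140 mm long (case x) and 84 mm wide (case y), with walls 44 mm high at its two y sides; two wheels fit one behind the other along x.
- lid (a joint): Lid of the case: plywood board 149 x 252 x 9 mm, hinged at the back (+x) rim. 0 = shut (top 98 mm above the table, flush with the front block, spanning x -71 to 78 mm of the case); grows as it opens; 1.57 = upright; stop at 1.75. It starts standing open. The stiff hinge (0.22 N m friction, lid 0.2 kg) holds it where left; 2 to 4 N at 100 mm from the hinge move it.
- lid_hinge (a point): Middle of the lid hinge line (along the case y), 88 mm above the table, at x = 79 mm of the case. The lid's outer face (its top when shut) lies 10 mm from this line.
- turnbutton (a joint): Wooden turnbutton on the middle of the case's front block, turning about a vertical axis at x = -89 mm, y = 0 of the case. 0 = lying along the case's y, clear of the lid; grows anticlockwise seen from above; 1.57 = square across the lid's front edge, fastened; stop at 1.65. Friction 0.03 N m; stays where left.
- button_grip (a point): On the turnbutton's axis, 118 mm above the table, inside its grip fin. The turnbutton is a bar 76 x 18 mm, 10 mm thick (100 to 110 mm above the table), with a fin on it 50 mm long (along the bar), 12 mm wide, from 110 to 128 mm above the table. The point turns with it; its y axis is the bar's length.
- panel1: Plywood panel 120 x 8 x 70 mm (x long, y thickness, z height), about 60 g, with dark flat window marks; it stands in a groove of the rack at the start, showing 34 mm above the battens. Origin: centre of its lower edge face, z up. Two or three of the four panels are present; all alike.
- panel2: Plywood panel 120 x 8 x 70 mm (x long, y thickness, z height), about 60 g, with dark flat window marks; it stands in a groove of the rack at the start, showing 34 mm above the battens. Origin: centre of its lower edge face, z up. Two or three of the four panels are present; all alike.
- panel3: Plywood panel 120 x 8 x 70 mm (x long, y thickness, z height), about 60 g, with dark flat window marks; it stands in a groove of the rack at the start, showing 34 mm above the battens. Origin: centre of its lower edge face, z up. Two or three of the four panels are present; all alike.
- panel4: Plywood panel 120 x 8 x 70 mm (x long, y thickness, z height), about 60 g, with dark flat window marks; it stands in a groove of the rack at the start, showing 34 mm above the battens. Origin: centre of its lower edge face, z up. Two or three of the four panels are present; all alike.
- wheel1: Wooden toy wheel, about 50 g: disc 48 mm across, 12 mm thick, with a hub 18 mm across standing 24 mm above the disc (36 mm overall). Lies hub up on the bench between rack and case. Origin: centre of the disc's underside, z along the hub. One or two wheels are present; both alike.
- wheel2: Wooden toy wheel, about 50 g: disc 48 mm across, 12 mm thick, with a hub 18 mm across standing 24 mm above the disc (36 mm overall). Lies hub up on the bench between rack and case. Origin: centre of the disc's underside, z along the hub. One or two wheels are present; both alike.
- cup: White cup, 72 mm across, 85 mm high, near the far edge; bystander. Origin: centre of its underside.
- jar: Glass jar, 60 mm across, 80 mm high, near the far edge; bystander. Origin: centre of its underside.
- glue: White glue bottle, 52 mm across, 150 mm high, near the far edge; bystander. Origin: centre of its underside.
- offcut: Wood offcut 32 x 45 x 20 mm lying between the wheels' places; bystander. Origin: centre of its underside.
Mind the look-alikes: they are no part of the job. What is shaped like the panel3 but green is not meant.

How it is judged:
By the outcome, as a careful person would: the job done as asked, in the order asked, and still so for the second after the job is handed in, with the robot touching nothing.
Of panel1, panel2, panel3, panel4 only 2 to 3 are there at a start; the rules pass over those that are not, and their reading is None.
Of wheel1, wheel2 only 1 to 2 are there at a start; the rules pass over those that are not, and their reading is None.
At some moment in a run one of wheel1, wheel2 may be knocked a few centimetres aside while the robot is not near it.
It also fails if it takes over 210 s, if anything falls off the work surface, if the arm or the gripper's body presses on something with over 40 N, if the wrist force passes 120 N, or if a joint passes its speed limit or range.

## Working session

There is one attempt and no reset: what is moved stays moved. The work goes in short steps, Python scripts to look and compute and a tool call to move; the robot and the scene stay as the last step left them, time stands still between calls to the robot, and variables do not carry over. Pictures are saved under pics/ and viewed, about 12 in all and at most 16, crops included, and the job is handed in when it is done.

Besides the shell and the picture viewer there is one more tool, called after "Call:" in YAML: its name, and indented under it one key for each argument. play_rows: Moves the arm, as the interface text tells. Its arguments: {"type":"object","properties":{"plan":{"type":"array"}},"required":["plan"]}

```bash
mkdir -p pics; cat > h.py <<'E'
from rig import *
import numpy as np, cv2
def snap(n,f):
    im=capture(n); cv2.imwrite('pics/'+f,cv2.cvtColor(im,cv2.COLOR_RGB2BGR)); return im
def cam(n):
    p=camera_params(n); K=np.array(p['intrinsics']);k1=p['k1']
    if n=='wrist':
        s=read_state(); M=np.array(p['mount']); T=np.eye(4);T[:3,:3]=np.array(s['tcp_rot']);T[:3,3]=s['position']
        C=T@M; R=C[:3,:3].T; t=-R@C[:3,3]
    else: R=np.array(p['R']);t=np.array(p['t'])
    return K,k1,R,t
def ray(c,u,v):
    K,k1,R,t=c
    d=np.linalg.inv(K)@[u,v,1]; x=d[:2].copy()
    for _ in range(20): x=d[:2]/(1+k1*(x@x))
    return -R.T@t, R.T@np.array([x[0],x[1],1])
def onz(c,u,v,z):
    o,d=ray(c,u,v); return o+d*(z-o[2])/d[2]
def proj(c,X):
    K,k1,R,t=c; q=R@np.array(X,float)+t; s=q[:2]/q[2]; s=s*(1+k1*(s@s)); return (K@[s[0],s[1],1])[:2]
E
python3 - <<'E'
from h import *
a=snap('scene','s0.png');b=snap('top','t0.png')
for n in('scene','top'):
    K,k1,R,t=cam(n);print(n,K.tolist(),k1,(-R.T@t).round(3),R.round(2).tolist())
print(camera_params('wrist')); print(read_state())
E
```

```text
scene [[460.904610768034, 0.0, 260.59892135095595], [0.0, 460.904610768034, 194.43176768160444], [0.0, 0.0, 1.0]] 0.05561517886418241 [ 1.233 -0.31   1.079] [[0.35, 0.94, -0.02], [0.75, -0.29, -0.59], [-0.56, 0.19, -0.81]]
top [[419.84734820796854, 0.0, 259.2745086522787], [0.0, 419.84734820796854, 185.7550391785216], [0.0, 0.0, 1.0]] -0.03351389459522539 [ 0.403 -0.074  1.152] [[-0.01, -1.0, 0.0], [-0.99, 0.01, -0.13], [0.13, -0.01, -0.99]]
{'intrinsics': array([[339.43755095,   0.        , 254.07886715],
       [  0.        , 339.43755095, 186.65513499],
       [  0.        ,   0.        ,   1.        ]]), 'k1': -0.06886209295202261, 'mount': array([[-3.78336200e-04, -9.56849391e-01, -2.90584067e-01,
         8.08132595e-02],
       [ 9.99999140e-01, -7.26908474e-04,  1.09161545e-03,
        -3.32613077e-04],
       [-1.25573960e-03, -2.90583404e-01,  9.56848843e-01,
        -1.61443565e-01],
       [ 0.00000000e+00,  0.00000000e+00,  0.00000000e+00,
         1.00000000e+00]])}
{'time_s': 0.1, 'joint_positions': array([-8.69479567e+01,  3.02730066e+01,  8.21484925e+01,  7.66263157e-04,
        6.76896445e+01, -1.02260065e+01]), 'qvel': array([ 0.12341671, -0.09342068, -0.21163646,  0.09446202, -0.01789052,
       -0.01780263]), 'tau': array([-3.23843342e-04, -4.40985167e+01, -1.77150267e+01,  6.35608868e-02,
        5.33406227e-02, -3.52091706e-05]), 'position': array([ 0.14355881, -0.60761778,  0.22167934]), 'tcp_rot': array([[ 9.73268119e-01,  2.29671851e-01, -9.09267587e-05],
       [ 2.29671593e-01, -9.73266256e-01,  1.93772744e-03],
       [ 3.56545502e-04, -1.90681163e-03, -9.99998118e-01]]), 'force': array([0.04188439, 0.51503814, 0.10518875]), 'moment': array([ 0.00749005, -0.02769174,  0.07678998]), 'opening': 0.9923453899436708}
```

View pics/s0.png

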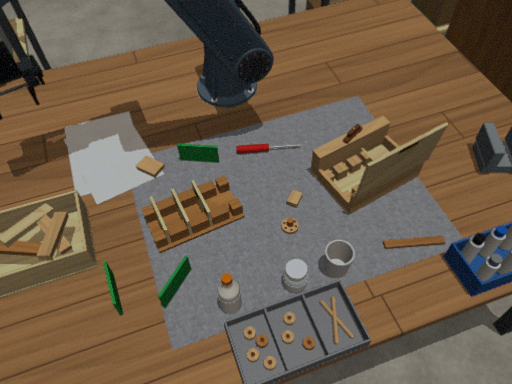

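View pics/t0.png

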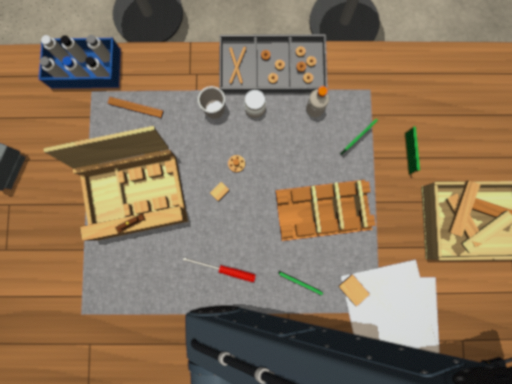

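The scene shows the rack (top view about 325,208) holding three tan panels, one wheel (237,163), an offcut (220,190), and the case with its lid open (130,195). The green panels are decoys. I'll crop in for measurement.

```bash
python3 - <<'E'
import cv2,numpy as np
b=cv2.imread('pics/t0.png')
c1=cv2.resize(b[120:250,40:200],None,fx=4.8,fy=4.5,interpolation=cv2.INTER_CUBIC)[:,:]
c1=cv2.resize(b[120:250,40:200],None,fx=4,fy=4,interpolation=cv2.INTER_CUBIC)
cv2.imwrite('pics/c1.png',c1)
c2=cv2.resize(b[145:250,205:385],None,fx=4,fy=4,interpolation=cv2.INTER_CUBIC)
cv2.imwrite('pics/c2.png',c2)
E
```

```text
(no output)
```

View pics/c1.png

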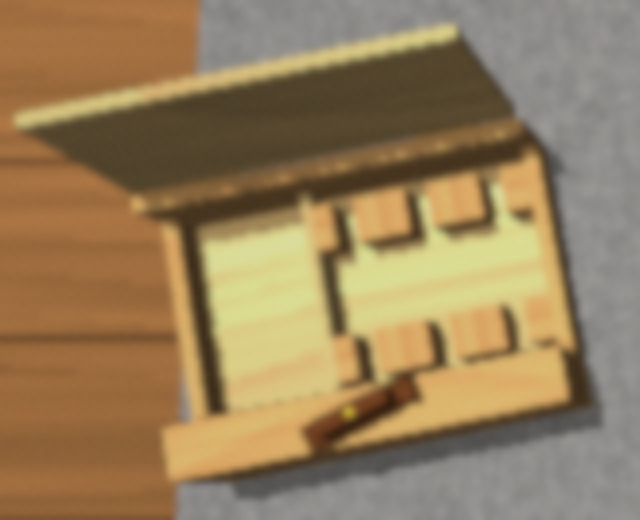

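View pics/c2.png

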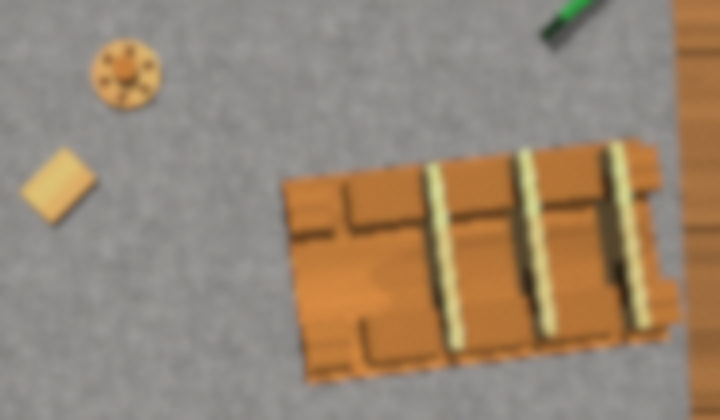

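```bash
python3 - <<'E'
from h import *
c=cam('top')
def p1(x,y,z): return onz(c,40+(x+.5)/4-.5,120+(y+.5)/4-.5,z)
def p2(x,y,z): return onz(c,205+(x+.5)/4-.5,145+(y+.5)/4-.5,z)
for n,a,b in(('A',(432,165),(457,348)),('B',(525,150),(548,335)),('C',(616,143),(643,328))):
    P,Q=p2(*a,.08),p2(*b,.08); d=P-Q; print(n,((P+Q)/2).round(4),np.linalg.norm(d).round(4),np.degrees(np.arctan2(d[1],d[0])).round(1))
print('wheel',p2(126,74,.012).round(4),p2(125,65,.036).round(4))
for q in((162,430),(575,347),(170,480),(572,400)): print('fb',p1(*q,.098).round(4))
d=p1(575,347,.098)-p1(162,430,.098);print(np.degrees(np.arctan2(d[1],d[0])),np.linalg.norm(d))
d=p1(572,400,.098)-p1(170,480,.098);print(np.degrees(np.arctan2(d[1],d[0])),np.linalg.norm(d))
print('tb',p1(360,413,.12).round(4)); print('off',p2(58,186,.02).round(4))
for q in((305,440),(418,385)): print('tbe',p1(*q,.11).round(4))
for q in((137,205),(530,125)): print('hinge',p1(*q,.088).round(4))
E
```

```text
A [ 0.4833 -0.224   0.08  ] 0.1182 6.4
B [ 0.4919 -0.2834  0.08  ] 0.1196 5.3
C [ 0.4959 -0.3434  0.08  ] 0.12 6.1
wheel [ 0.6156 -0.0169  0.012 ] [ 0.6173 -0.0174  0.036 ]
fb [0.4393 0.3708 0.098 ]
fb [0.4899 0.1116 0.098 ]
fb [0.4081 0.3643 0.098 ]
fb [0.4567 0.113  0.098 ]
-78.9486383511184 0.26410841410390246
-79.07222037525919 0.25602355034505053
tb [0.4483 0.2394 0.12  ]
off [0.5372 0.0288 0.02  ]
tbe [0.4323 0.2761 0.11  ]
tbe [0.4659 0.2068 0.11  ]
hinge [0.5843 0.3981 0.088 ]
hinge [0.6348 0.1448 0.088 ]
```

Case yaw is about 11° and rack yaw about 6°. I'll flip the tool so its camera side faces away from the lid, then look at the rack with the wrist camera. Gripper value -0.08 gives roughly a 40 mm opening.

Call:
play_rows:
  plan:
    - [[0.5,0.55,0,0,0,0.045,-0.1],[0.5,0.55,0,0,0,0.045,-0.1],[0.5,0.55,0,0,0,0.045,-0.1],[0.5,0.55,0,0,0,0.045,-0.1],[0.5,0.55,0,0,0,0.045,-0.1],[0.5,0.55,0,0,0,0.045,-0.1],[0.5,0.55,0,0,0,0.045,-0.1],[0.5,0.55,0,0,0,0.045,-0.1],[0.5,0.55,0,0,0,0.045,-0.1],[0.5,0.55,0,0,0,0.045,-0.1],[0.5,0.55,0,0,0,0.045,-0.1],[0.5,0.55,0,0,0,0.045,-0.1]]

```text
time_s: 1.3
position: [0.4443, -0.2768, 0.2223]
tcp_rot: [[-0.355, 0.935, -0.001], [0.935, 0.355, 0.001], [0.001, -0.0, -1.0]]
force: [-0.2, -0.2, -0.4]
opening: 0.45
```

Call:
play_rows:
  plan:
    - [[0,0,0,0,0,0.042,-0.1],[0,0,0,0,0,0.042,-0.1],[0,0,0,0,0,0.042,-0.1],[0,0,0,0,0,0.042,-0.1],[0,0,0,0,0,0.042,-0.1],[0,0,0,0,0,0.042,-0.1],[0,0,0,0,0,0.042,-0.1],[0,0,0,0,0,0.042,-0.1],[0,0,0,0,0,0.042,-0.1],[0,0,0,0,0,0.042,-0.1],[0,0,0,0,0,0,-0.1],[0,0,0,0,0,0,-0.1]]

```text
time_s: 2.5
position: [0.4434, -0.2781, 0.2223]
tcp_rot: [[-0.995, -0.103, -0.0], [-0.103, 0.995, 0.0], [0.0, 0.001, -1.0]]
force: [0.1, -0.4, 0.0]
opening: 0.452
```

```bash
python3 - <<'E'
from h import *
s=read_state();print(s['position'],s['tcp_rot'],s['opening'],s['joint_positions'])
snap('wrist','w1.png')
c=cam('top'); 
E
```

```text
[ 0.44344727 -0.27807789  0.22230228] [[-9.94659779e-01 -1.03207084e-01 -4.71924176e-04]
 [-1.03207300e-01  9.94659763e-01  4.57985214e-04]
 [ 4.22136670e-04  5.04245491e-04 -9.99999784e-01]] 0.452119274688763 [-4.43344181e+01  2.24563504e+01  9.65744098e+01 -1.45250995e-04
  6.10069183e+01 -1.40258233e+02]
```

View pics/w1.png

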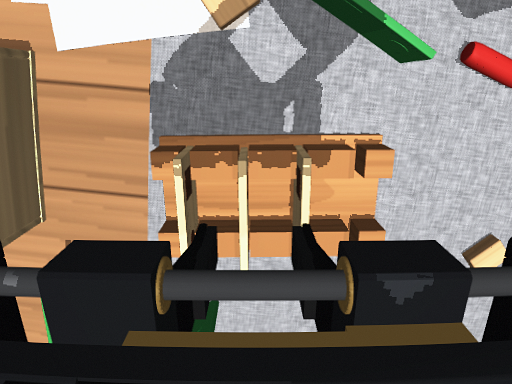

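The wrist view shows the three panels in the rack (top edges near columns 182, 243 and 304, rows 150–265). I'll measure the top-edge lines.

```bash
python3 - <<'E'
from h import *
im=cv2.cvtColor(cv2.imread('pics/w1.png'),cv2.COLOR_BGR2RGB).astype(int)
c=cam('wrist')
m=(im[...,0]>180)&(im[...,1]>165)&(im[...,2]>100)&(im[...,2]<200)
for nm,a,b in(('C',168,198),('B',228,258),('A',290,320)):
    pts=[]
    for v in range(150,235,4):
        x=np.where(m[v,a:b])[0]+a
        if len(x)>3: pts.append(onz(c,x.mean(),v,.08)); 
        if v%16==6: print(nm,v,x.min() if len(x) else 0,x.max() if len(x) else 0, end=';')
    rows=[v for v in range(130,180) if m[v,a:b].sum()>3]
    p=np.array(pts)[:,:2]; k=np.polyfit(p[:,0],p[:,1],1)
    xe=np.where(m[rows[0],a:b])[0].mean()+a
    e=onz(c,xe,rows[0]-.5,.08); ax=np.array([1,k[0]])/np.hypot(1,k[0])
    print('\n',nm,'yaw',np.degrees(np.arctan(k[0])).round(2),'end',e[:2].round(4),'ctr',(e[:2]+.06*ax).round(4), 'y at x=.487',np.polyval(k,.487).round(4))
E
```

```text
C 150 0 0;C 166 173 180;C 182 182 197;C 198 183 183;C 214 168 184;C 230 0 0;
 C yaw 1.17 end [ 0.438  -0.3505] ctr [ 0.498  -0.3492] y at x=.487 -0.3518
B 150 0 0;B 166 239 244;B 182 230 257;B 198 238 246;B 214 228 257;B 230 239 247;
 B yaw 5.95 end [ 0.4337 -0.2906] ctr [ 0.4934 -0.2844] y at x=.487 -0.2843
A 150 0 0;A 166 303 309;A 182 302 319;A 198 302 309;A 214 301 319;A 230 0 0;
 A yaw 7.88 end [ 0.4247 -0.2313] ctr [ 0.4841 -0.2231] y at x=.487 -0.2162
```

Call:
play_rows:
  plan:
    - [[0.42,0.54,0,0,0,0,-0.1],[0.42,0.54,0,0,0,0,-0.1],[0,0,-0.5,0,0,0,-0.1],[0,0,-0.5,0,0,0,-0.1],[0,0,-0.5,0,0,0,-0.1],[0,0,-0.5,0,0,0,-0.1],[0,0,-0.4,0,0,0,-0.1],[0,0,-0.3,0,0,0,-0.1],[0,0,-0.3,0,0,0,-0.1],[0,0,-0.3,0,0,0,-0.1],[0,0,-0.18,0,0,0,-0.1],[0,0,0,0,0,0,-0.1]]

```text
time_s: 3.75
position: [0.485, -0.2238, 0.0474]
tcp_rot: [[-0.994, -0.105, -0.002], [-0.105, 0.994, 0.002], [0.002, 0.002, -1.0]]
force: [0.6, -0.5, -0.0]
opening: 0.451
```

Call:
play_rows:
  plan:
    - [[0,0,0,0,0,0,-1],[0,0,0,0,0,0,-1],[0,0,0,0,0,0,-1],[0,0,0,0,0,0,-1],[0,0,0,0,0,0,-1],[0,0,0,0,0,0,-1]]

```text
time_s: 4.35
position: [0.4858, -0.2244, 0.0489]
tcp_rot: [[-0.994, -0.106, 0.0], [-0.106, 0.994, -0.0], [-0.0, -0.0, -1.0]]
force: [0.2, -0.0, 2.9]
opening: 0.092
```

Call:
play_rows:
  plan:
    - [[0,0,0.2,0,0,0,-1],[0,0,0.4,0,0,0,-1],[0,0,0.5,0,0,0,-1],[0,0,0.6,0,0,0,-1],[0,0,0.6,0,0,0,-1],[0,0,0.6,0,0,0,-1],[0,0,0.6,0,0,0,-1],[0,0,0.5,0,0,0,-1]]

```text
time_s: 5.15
position: [0.4855, -0.2242, 0.2508]
tcp_rot: [[-0.994, -0.106, 0.001], [-0.106, 0.994, -0.001], [-0.001, -0.001, -1.0]]
force: [-0.6, -0.2, -1.5]
opening: 0.095
```

Call:
play_rows:
  plan:
    - [[0.11,0.4,0.12,0,0,0.0023,-1],[0.11,0.7,0.12,0,0,0.0023,-1],[0.11,0.8,0.12,0,0,0.0023,-1],[0.11,0.9,0.12,0,0,0.0023,-1],[0.11,0.9,0.12,0,0,0.0023,-1],[0.11,0.9,0.12,0,0,0.0023,-1],[0.11,0.9,0.12,0,0,0.0023,-1],[0.11,0.9,0.12,0,0,0.0023,-1],[0.11,0.9,0.12,0,0,0.0023,-1],[0.11,0.9,0.12,0,0,0.0023,-1],[0.11,0.7,0.12,0,0,0.0023,-1],[0.11,0.4,0.12,0,0,0.0023,-1]]

```text
time_s: 6.35
position: [0.5507, 0.2438, 0.3211]
tcp_rot: [[-0.981, -0.195, -0.0], [-0.195, 0.981, 0.001], [0.0, 0.001, -1.0]]
force: [0.2, -0.4, -0.8]
opening: 0.088
```

```bash
python3 - <<'E'
from h import *
s=read_state();print(s['position'],s['tcp_rot'].round(3),s['opening'],s['joint_positions'].round(1),s['force'])
c=cam('wrist');snap('wrist','w2.png')
np.savez('w2.npz',*c)
E
```

```text
[0.55066311 0.24375532 0.32109478] [[-0.981 -0.195 -0.   ]
 [-0.195  0.981  0.001]
 [ 0.     0.001 -1.   ]] 0.08837101185342015 [ 13.2  23.   78.3   0.   78.7 -88. ] [ 0.24925777 -0.43033103 -0.7819485 ]
```

View pics/w2.png

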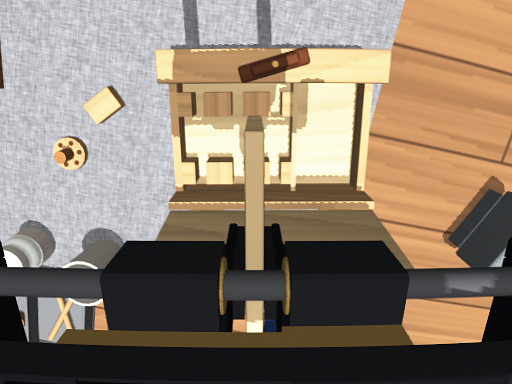

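The view shows the case front block (columns ~157–391, rows 50–82), the button (274,65), grooves near columns 199, 238 and 277 at row 103, and the tray on the right. I'll measure the edges.

```bash
python3 - <<'E'
from h import *
c=cam('wrist')
bgr=cv2.imread('pics/w2.png');hsv=cv2.cvtColor(bgr,cv2.COLOR_BGR2HSV);g=cv2.cvtColor(bgr,cv2.COLOR_BGR2GRAY).astype(int)
for v in(56,66,76):
    s=hsv[v,:,1]; L=[u for u in range(140,175) if s[u]>90][0]; 
    print(v,L,'right',hsv[v,383:398].tolist() if v==66 else '')
print('rows at col 200,350:',g[42:100:1,200].tolist(),g[42:100,350].tolist())
print('ribs',g[100:106,170:300].mean(0).astype(int).tolist())
ax=np.array([.981,.195]);ay=np.array([-.195,.981])
for nm,u,v,z in(('FL',157,50,.098),('FR',391,50,.098),('BL',158,82,.098),('BR',390,82,.098),('tb',274.5,64.5,.128)):
    p=onz(c,u,v,z)[:2];print(nm,p.round(4))
for u in(203,232,244,271,282): print(u,onz(c,u,103,.044)[:2].round(4))
E
```

```text
56 173 right 
66 172 right [[24, 75, 251], [24, 77, 251], [24, 74, 251], [24, 74, 251], [24, 75, 252], [24, 74, 252], [22, 90, 247], [15, 117, 223], [14, 131, 206], [14, 129, 208], [14, 129, 206], [14, 130, 208], [14, 129, 209], [14, 129, 209], [14, 128, 209]]
76 172 right 
rows at col 200,350: [205, 199, 192, 125, 114, 110, 107, 222, 236, 146, 148, 150, 154, 158, 158, 158, 158, 156, 155, 155, 153, 151, 149, 148, 147, 148, 149, 149, 149, 150, 146, 140, 140, 148, 155, 157, 159, 159, 156, 148, 108, 116, 180, 176, 176, 175, 174, 175, 176, 177, 176, 173, 170, 167, 163, 163, 164, 165] [178, 184, 190, 126, 114, 118, 135, 200, 229, 231, 231, 232, 231, 231, 231, 230, 230, 231, 232, 232, 235, 239, 237, 234, 232, 234, 235, 237, 239, 240, 240, 239, 238, 237, 237, 237, 235, 234, 233, 226, 169, 223, 248, 247, 246, 245, 245, 245, 244, 244, 244, 244, 244, 244, 244, 244, 243, 242]
ribs [160, 158, 158, 158, 159, 159, 159, 155, 147, 146, 146, 147, 146, 146, 147, 147, 146, 146, 146, 147, 150, 104, 59, 63, 61, 65, 148, 173, 170, 170, 170, 170, 169, 149, 140, 141, 143, 146, 150, 148, 143, 141, 143, 143, 135, 131, 135, 139, 145, 151, 155, 156, 155, 152, 152, 152, 146, 142, 143, 144, 129, 84, 109, 163, 172, 170, 171, 170, 170, 170, 171, 171, 162, 145, 142, 143, 144, 147, 150, 146, 143, 142, 144, 140, 132, 134, 137, 142, 148, 153, 155, 155, 153, 152, 153, 149, 144, 142, 141, 144, 159, 173, 193, 219, 236, 244, 245, 246, 240, 197, 106, 77, 188, 231, 233, 231, 231, 232, 234, 219, 168, 140, 149, 164, 171, 171, 170, 169, 166, 166]
FL [0.4603 0.1221]
FR [0.4101 0.3691]
BL [0.4932 0.1274]
BR [0.4426 0.3778]
tb [0.4527 0.2474]
203 [0.5108 0.1726]
232 [0.5038 0.2086]
244 [0.5008 0.2235]
271 [0.4941 0.257 ]
282 [0.4914 0.2706]
```

```bash
python3 - <<'E'
from h import *
t=cam('top');s=cam('scene');w=cam('wrist')
for z in(.098,.11,.128):
  print(z,proj(t,(.4527,.2474,z)).round(1),proj(s,(.4527,.2474,z)).round(1), onz(t,129.6,222.9,z)[:2].round(4), onz(w,274.5,64.5,z)[:2].round(4))
for n,p in(('FL',(.4603,.1221,.098)),('FR',(.4101,.3691,.098)),('BL',(.4932,.1274,.098)),('BR',(.4426,.3778,.098))): 
  q=proj(t,p); print(n,q.round(1),((q-[40,120])*4).round(0),proj(s,p).round(1))
b=cv2.imread('pics/s0.png');cv2.imwrite('pics/c3.png',cv2.resize(b[110:220,300:450],None,fx=5,fy=5,interpolation=cv2.INTER_CUBIC))
E
```

```text
0.098 [129.1 221.5] [353.9 136.3] [0.4493 0.2461] [0.4509 0.2489]
0.11 [127.7 221.3] [354.5 133.4] [0.4487 0.2425] [0.4516 0.2483]
0.128 [125.4 221. ] [355.5 128.9] [0.4479 0.237 ] [0.4527 0.2474]
FL [179.  218.2] [556. 393.] [315.2 150. ]
FR [ 80.3 238.8] [161. 475.] [384.3 115.6]
BL [177.1 205.1] [548. 340.] [321.8 157.7]
BR [ 77.4 225.8] [150. 423.] [392.4 122.1]
```

View pics/c3.png

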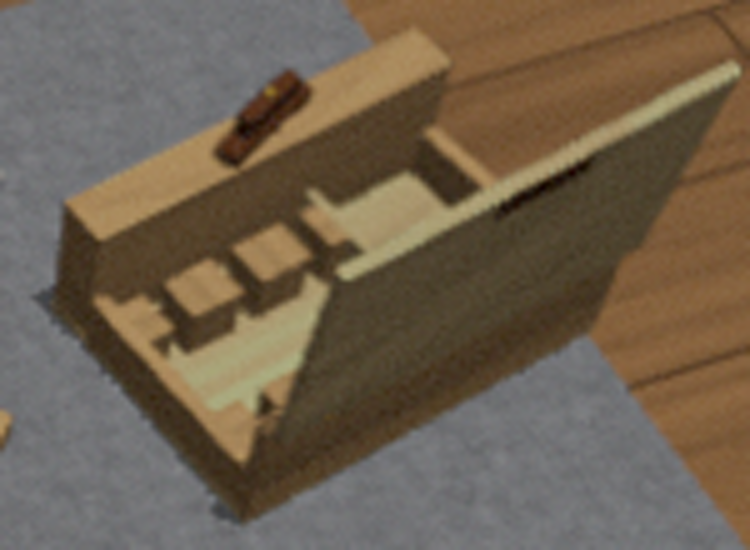

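The static cameras and the wrist camera disagree by about 4 mm on the case's y position. I'll use a compromise, hover the panel just above groove 1, and check relative to the groove there.

Call:
play_rows:
  plan:
    - [[0.05,-0.5,0,0,0,0,-1],[0.05,-0.5,0,0,0,0,-1],[0,-0.44,0,0,0,0,-1],[0,0,-0.5,0,0,0,-1],[0,0,-0.6,0,0,0,-1],[0,0,-0.6,0,0,0,-1],[0,0,-0.6,0,0,0,-1],[0,0,-0.6,0,0,0,-1],[0,0,-0.6,0,0,0,-1],[0,0,-0.6,0,0,0,-1],[0,0,-0.5,0,0,0,-1],[0,0,0,0,0,0,-1]]

```text
time_s: 7.6
position: [0.5535, 0.168, 0.0876]
tcp_rot: [[-0.982, -0.191, -0.008], [-0.191, 0.982, -0.001], [0.008, 0.001, -1.0]]
force: [-0.9, -0.4, -1.0]
opening: 0.091
```

```bash
python3 - <<'E'
from h import *
s=read_state();print(s['position'],s['opening'],s['force'])
im=snap('wrist','w3.png');
E
```

```text
[0.55348937 0.1679818  0.087586  ] 0.09055127247829924 [-0.88917577 -0.43139391 -0.96178929]
```

View pics/w3.png

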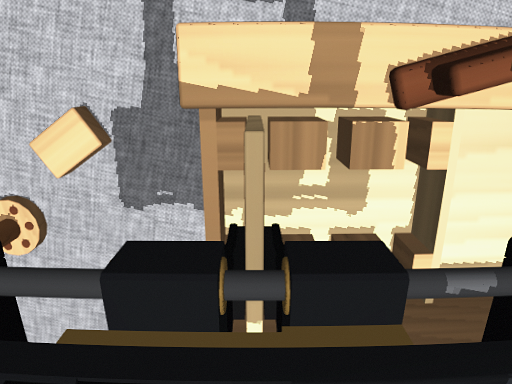

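```bash
python3 - <<'E'
import cv2
b=cv2.imread('pics/w3.png');cv2.imwrite('pics/c4.png',cv2.resize(b[100:190,195:445],None,fx=3.2,fy=3.2,interpolation=cv2.INTER_CUBIC))
E
```

```text
(no output)
```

View pics/c4.png

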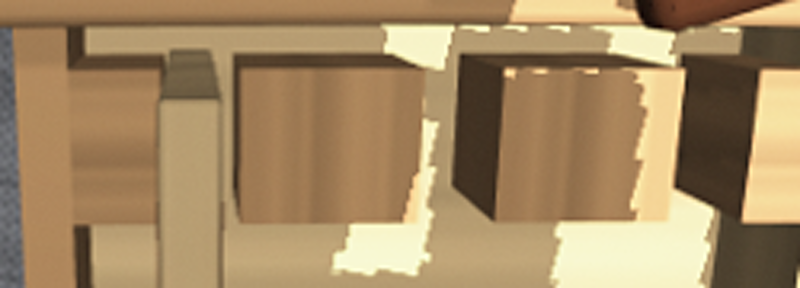

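The panel bottom (crop column 190) sits 2.2 mm on the -y side of the groove centre (201). I'll correct that and read back.

Call:
play_rows:
  plan:
    - [[0,0.02,0,0,0,0.002,-1],[0,0.02,0,0,0,0,-1],[0,0,0,0,0,0,-1]]

```text
time_s: 7.95
position: [0.5576, 0.171, 0.0921]
tcp_rot: [[-0.98, -0.198, 0.003], [-0.198, 0.98, 0.0], [-0.003, -0.0, -1.0]]
force: [-0.5, -0.5, 0.1]
opening: 0.084
```

Call:
play_rows:
  plan:
    - [[0,0,-0.1,0,0,0,-1],[0,0,-0.15,0,0,0,-1],[0,0,-0.15,0,0,0,-1],[0,0,-0.15,0,0,0,-1],[0,0,-0.15,0,0,0,-1],[0,0,-0.15,0,0,0,-1],[0,0,-0.06,0,0,0,-1],[0,0,0,0,0,0,-1],[0,0,0,0,0,0,-1]]

```text
time_s: 8.85
position: [0.5564, 0.1707, 0.0466]
tcp_rot: [[-0.98, -0.198, -0.0], [-0.198, 0.98, -0.0], [0.0, -0.0, -1.0]]
force: [-3.3, 0.1, 12.5]
opening: 0.092
```

Call:
play_rows:
  plan:
    - [[0,0,0,0,0,0,-0.4],[0,0,0,0,0,0,-0.4],[0,0,0,0,0,0,-0.4],[0,0,0.2,0,0,0,-0.4],[0,0,0.4,0,0,0,-0.4],[0,0,0.6,0,0,0,-0.4],[0,0,0.8,0,0,0,-0.3],[0,0,0.8,0,0,0,-0.2],[0,0,0.8,0,0,0,-0.1],[0,0,0.6,0,0,0,-0.1],[0,0,0,0,0,0,-0.1]]

```text
time_s: 9.95
position: [0.5596, 0.1712, 0.2608]
tcp_rot: [[-0.98, -0.198, 0.011], [-0.198, 0.98, 0.001], [-0.011, -0.001, -1.0]]
force: [0.1, 0.0, 0.5]
opening: 0.445
```

Call:
play_rows:
  plan:
    - [[-0.11,-0.4,0,0,0,-0.0025,-0.1],[-0.11,-0.7,0,0,0,-0.0025,-0.1],[-0.11,-0.8,0,0,0,-0.0025,-0.1],[-0.11,-0.9,0,0,0,-0.0025,-0.1],[-0.11,-0.9,0,0,0,-0.0025,-0.1],[-0.11,-0.9,0,0,0,-0.0025,-0.1],[-0.11,-0.9,0,0,0,-0.0025,-0.1],[-0.11,-0.9,0,0,0,-0.0025,-0.1],[-0.11,-0.9,0,0,0,-0.0025,-0.1],[-0.11,-0.9,0,0,0,-0.0025,-0.1],[-0.11,-0.6,0,0,0,-0.0025,-0.1],[-0.11,-0.3,0,0,0,-0.0025,-0.1]]

```text
time_s: 11.15
position: [0.4897, -0.2868, 0.2541]
tcp_rot: [[-0.995, -0.101, -0.001], [-0.101, 0.995, 0.0], [0.001, 0.0, -1.0]]
force: [0.1, 0.5, 0.1]
opening: 0.453
```

Call:
play_rows:
  plan:
    - [[0,0,-0.5,0,0,0,-0.1],[0,0,-0.6,0,0,0,-0.1],[0,0,-0.6,0,0,0,-0.1],[0,0,-0.6,0,0,0,-0.1],[0,0,-0.6,0,0,0,-0.1],[0,0,0,0,0,0,-0.1],[0,0,0,0,0,0,-0.1]]

```text
time_s: 11.85
position: [0.4903, -0.2832, 0.1098]
tcp_rot: [[-0.994, -0.105, -0.001], [-0.105, 0.994, 0.002], [0.001, 0.002, -1.0]]
force: [0.0, -0.6, 0.2]
opening: 0.448
```

Call:
play_rows:
  plan:
    - [[0.02,-0.02,-0.3,0,0,0,-0.1],[0,0,-0.4,0,0,0,-0.1],[0,0,-0.3,0,0,0,-0.1],[0,0,-0.23,0,0,0,-0.1],[0,0,0,0,0,0,-0.1],[0,0,0,0,0,0,-0.6],[0,0,0,0,0,0,-1],[0,0,0,0,0,0,-1],[0,0,0,0,0,0,-1],[0,0,0,0,0,0,-1],[0,0,0,0,0,0,-1]]

```text
time_s: 12.95
position: [0.4917, -0.2853, 0.0488]
tcp_rot: [[-0.994, -0.105, 0.0], [-0.105, 0.994, -0.0], [-0.0, -0.0, -1.0]]
force: [-0.4, 0.4, 1.8]
opening: 0.092
```

Call:
play_rows:
  plan:
    - [[0,0,0.2,0,0,0,-1],[0,0,0.4,0,0,0,-1],[0,0,0.5,0,0,0,-1],[0,0,0.6,0,0,0,-1],[0,0,0.6,0,0,0,-1],[0,0,0.6,0,0,0,-1],[0,0,0.6,0,0,0,-1],[0,0,0.5,0,0,0,-1],[0,0,0,0,0,0,-1]]

```text
time_s: 13.85
position: [0.4934, -0.2868, 0.2529]
tcp_rot: [[-0.994, -0.105, 0.007], [-0.105, 0.994, -0.006], [-0.006, -0.007, -1.0]]
force: [-0.5, -0.4, -1.1]
opening: 0.089
```

Call:
play_rows:
  plan:
    - [[0.093,0.4,0,0,0,0.0025,-1],[0.093,0.8,0,0,0,0.0025,-1],[0.093,0.95,0,0,0,0.0025,-1],[0.093,0.95,0,0,0,0.0025,-1],[0.093,0.95,0,0,0,0.0025,-1],[0.093,0.95,0,0,0,0.0025,-1],[0.093,0.95,0,0,0,0.0025,-1],[0.093,0.95,0,0,0,0.0025,-1],[0.093,0.95,0,0,0,0.0025,-1],[0.093,0.95,0,0,0,0.0025,-1],[0.093,0.8,0,0,0,0.0025,-1],[0.093,0.5,0,0,0,0.0025,-1]]

```text
time_s: 15.05
position: [0.5461, 0.2227, 0.2472]
tcp_rot: [[-0.98, -0.201, -0.002], [-0.201, 0.98, 0.0], [0.002, 0.001, -1.0]]
force: [0.6, -0.5, -1.4]
opening: 0.087
```

Call:
play_rows:
  plan:
    - [[0,0,-0.5,0,0,0,-1],[0,0,-0.6,0,0,0,-1],[0,0,-0.6,0,0,0,-1],[0,0,-0.6,0,0,0,-1],[0,0,-0.6,0,0,0,-1],[0,0,-0.3,0,0,0,-1],[0,0,0,0,0,0,-1],[0,0,0,0,0,0,-1],[0,0,0,0,0,0,-1]]

```text
time_s: 15.95
position: [0.5481, 0.2199, 0.0894]
tcp_rot: [[-0.98, -0.198, 0.002], [-0.198, 0.98, 0.0], [-0.002, -0.0, -1.0]]
force: [0.4, 0.3, -0.3]
opening: 0.09
```

Call:
play_rows:
  plan:
    - [[0,0,-0.1,0,0,0,-1],[0,0,-0.15,0,0,0,-1],[0,0,-0.15,0,0,0,-1],[0,0,-0.15,0,0,0,-1],[0,0,-0.15,0,0,0,-1],[0,0,-0.1,0,0,0,-1],[0,0,-0.06,0,0,0,-1],[0,0,0,0,0,0,-1],[0,0,0,0,0,0,-1]]

```text
time_s: 16.85
position: [0.5469, 0.2197, 0.0468]
tcp_rot: [[-0.98, -0.198, -0.001], [-0.198, 0.98, -0.0], [0.001, -0.0, -1.0]]
force: [-3.5, -1.2, 9.3]
opening: 0.089
```

Call:
play_rows:
  plan:
    - [[0,0,0,0,0,0,-0.4],[0,0,0,0,0,0,-0.4],[0,0,0,0,0,0,-0.4],[0,0,0.2,0,0,0,-0.4],[0,0,0.4,0,0,0,-0.4],[0,0,0.6,0,0,0,-0.4],[0,0,0.8,0,0,0,-0.3],[0,0,0.8,0,0,0,-0.2],[0,0,0.8,0,0,0,-0.1],[0,0,0.6,0,0,0,-0.1],[0,-0.5,0,0,0,0,-0.1],[0,-0.8,0,0,0,0,-0.1]]

```text
time_s: 18.05
position: [0.5481, 0.1559, 0.2578]
tcp_rot: [[-0.979, -0.202, 0.005], [-0.202, 0.979, 0.001], [-0.005, 0.0, -1.0]]
force: [-0.3, -0.7, -0.6]
opening: 0.45
```

Call:
play_rows:
  plan:
    - [[-0.082,-0.9,0,0,0,-0.0025,-0.1],[-0.082,-0.9,0,0,0,-0.0025,-0.1],[-0.082,-0.9,0,0,0,-0.0025,-0.1],[-0.082,-0.9,0,0,0,-0.0025,-0.1],[-0.082,-0.9,0,0,0,-0.0025,-0.1],[-0.082,-0.9,0,0,0,-0.0025,-0.1],[-0.082,-0.9,0,0,0,-0.0025,-0.1],[-0.082,-0.9,0,0,0,-0.0025,-0.1],[-0.082,-0.9,0,0,0,-0.0025,-0.1],[-0.082,-0.9,0,0,0,-0.0025,-0.1],[-0.082,-0.6,0,0,0,-0.0025,-0.1],[-0.082,-0.4,0,0,0,-0.0025,-0.1]]

```text
time_s: 19.25
position: [0.4977, -0.3478, 0.2559]
tcp_rot: [[-0.995, -0.102, 0.0], [-0.102, 0.995, -0.001], [-0.0, -0.001, -1.0]]
force: [-0.3, 0.1, 0.3]
opening: 0.446
```

Call:
play_rows:
  plan:
    - [[0,0,-0.5,0,0,0,-0.1],[0,0,-0.6,0,0,0,-0.1],[0,0,-0.6,0,0,0,-0.1],[0,0,-0.6,0,0,0,-0.1],[0,0,-0.6,0,0,0,-0.1],[0,0,0,0,0,0,-0.1],[0,0,0,0,0,0,-0.1]]

```text
time_s: 19.95
position: [0.4983, -0.3448, 0.1108]
tcp_rot: [[-0.994, -0.105, -0.001], [-0.105, 0.994, 0.001], [0.0, 0.001, -1.0]]
force: [0.1, -0.6, 0.9]
opening: 0.454
```

Call:
play_rows:
  plan:
    - [[0,0,-0.3,0,0,0,-0.1],[0,0,-0.4,0,0,0,-0.1],[0,0,-0.3,0,0,0,-0.1],[0,0,-0.25,0,0,0,-0.1],[0,0,0,0,0,0,-0.1],[0,0,0,0,0,0,-0.6],[0,0,0,0,0,0,-1],[0,0,0,0,0,0,-1],[0,0,0,0,0,0,-1],[0,0,0,0,0,0,-1],[0,0,0,0,0,0,-1]]

```text
time_s: 21.05
position: [0.4983, -0.345, 0.0483]
tcp_rot: [[-0.994, -0.105, 0.0], [-0.105, 0.994, 0.0], [-0.0, 0.0, -1.0]]
force: [0.8, 1.7, 2.5]
opening: 0.092
```

Call:
play_rows:
  plan:
    - [[0,0,0.2,0,0,0,-1],[0,0,0.4,0,0,0,-1],[0,0,0.5,0,0,0,-1],[0,0,0.6,0,0,0,-1],[0,0,0.6,0,0,0,-1],[0,0,0.6,0,0,0,-1],[0,0,0.6,0,0,0,-1],[0,0,0.5,0,0,0,-1],[0,0,0,0,0,0,-1]]

```text
time_s: 21.95
position: [0.5, -0.3471, 0.2529]
tcp_rot: [[-0.994, -0.105, 0.007], [-0.105, 0.994, -0.007], [-0.006, -0.008, -1.0]]
force: [0.3, -0.1, -0.5]
opening: 0.09
```

Call:
play_rows:
  plan:
    - [[0.065,0.4,0,0,0,0.0025,-1],[0.065,0.8,0,0,0,0.0025,-1],[0.065,0.95,0,0,0,0.0025,-1],[0.065,0.95,0,0,0,0.0025,-1],[0.065,0.95,0,0,0,0.0025,-1],[0.065,0.95,0,0,0,0.0025,-1],[0.065,0.95,0,0,0,0.0025,-1],[0.065,0.95,0,0,0,0.0025,-1],[0.065,0.95,0,0,0,0.0025,-1],[0.065,0.95,0,0,0,0.0025,-1],[0.065,0.95,0,0,0,0.0025,-1],[0.065,0.95,0,0,0,0.0025,-1]]

```text
time_s: 23.15
position: [0.5348, 0.1924, 0.2462]
tcp_rot: [[-0.98, -0.199, -0.004], [-0.199, 0.98, -0.0], [0.004, 0.0, -1.0]]
force: [0.6, -1.0, -0.8]
opening: 0.089
```

Call:
play_rows:
  plan:
    - [[0,0.9,0,0,0,0,-1],[0,0.65,0,0,0,0,-1],[0,0,-0.5,0,0,0,-1],[0,0,-0.6,0,0,0,-1],[0,0,-0.6,0,0,0,-1],[0,0,-0.6,0,0,0,-1],[0,0,-0.6,0,0,0,-1],[0,0,-0.3,0,0,0,-1],[0,0,0,0,0,0,-1],[0,0,0,0,0,0,-1],[0,0,0,0,0,0,-1]]

```text
time_s: 24.25
position: [0.5373, 0.2677, 0.0887]
tcp_rot: [[-0.98, -0.198, 0.001], [-0.198, 0.98, 0.0], [-0.001, 0.0, -1.0]]
force: [0.2, 0.4, -0.3]
opening: 0.089
```

Call:
play_rows:
  plan:
    - [[0,0.024,-0.1,0,0,0,-1],[0,0,-0.15,0,0,0,-1],[0,0,-0.15,0,0,0,-1],[0,0,-0.15,0,0,0,-1],[0,0,-0.15,0,0,0,-1],[0,0,-0.1,0,0,0,-1],[0,0,-0.06,0,0,0,-1],[0,0,0,0,0,0,-1],[0,0,0,0,0,0,-1]]

```text
time_s: 25.15
position: [0.5367, 0.2683, 0.0462]
tcp_rot: [[-0.98, -0.198, -0.001], [-0.198, 0.98, -0.0], [0.001, -0.0, -1.0]]
force: [-2.9, -1.5, 9.6]
opening: 0.088
```

Call:
play_rows:
  plan:
    - [[0,0,0,0,0,0,-0.4],[0,0,0,0,0,0,-0.4],[0,0,0,0,0,0,-0.4],[0,0,0.2,0,0,0,-0.4],[0,0,0.4,0,0,0,-0.4],[0,0,0.6,0,0,0,-0.4],[0,0,0.8,0,0,0,-0.3],[0,0,0.8,0,0,0,-0.2],[0,0,0.8,0,0,0,-0.1],[0,0,0.6,0,0,0,-0.1],[0,0,0,0,0,0,-0.1]]

```text
time_s: 26.25
position: [0.5402, 0.2694, 0.2611]
tcp_rot: [[-0.98, -0.198, 0.011], [-0.198, 0.98, 0.003], [-0.012, 0.001, -1.0]]
force: [0.6, -0.3, 1.4]
opening: 0.447
```

```bash
python3 - <<'E'
from h import *
a=snap('top','t1.png');w=snap('wrist','w4.png');s=read_state();print(s['position'])
cv2.imwrite('pics/m1.png',np.hstack([cv2.imread('pics/t1.png')[90:300,60:300],]) )
A=cv2.resize(cv2.imread('pics/t1.png')[100:270,60:300],None,fx=1.65,fy=1.65)
B=cv2.resize(cv2.imread('pics/w4.png')[:250],(396,193));
h=np.zeros((A.shape[0],A.shape[1]+396,3),np.uint8);h[:,:A.shape[1]]=A;h[:193,A.shape[1]:]=B
cv2.imwrite('pics/m1.png',h)
E
```

```text
[0.53720353 0.26845383 0.25600464]
```

View pics/m1.png

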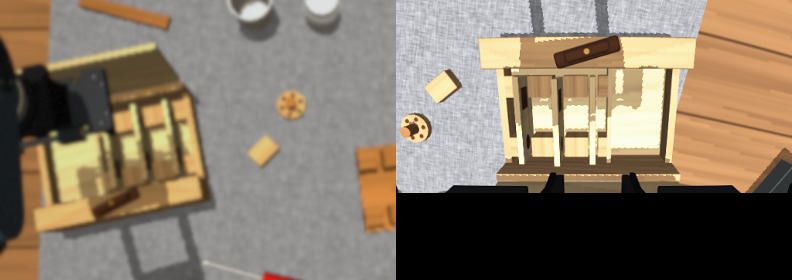

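All three panels stand in their grooves, the wheel is unmoved near top pixel (236,163), and the turnbutton sits at about 15°. Next I'll measure the wheel, using both cameras, and the button angle.

```bash
python3 - <<'E'
from h import *
def blob(f,x0,x1,y0,y1,smin,hmax=30):
    h=cv2.cvtColor(cv2.imread('pics/'+f),cv2.COLOR_BGR2HSV)
    m=np.zeros(h.shape[:2],np.uint8); m[y0:y1,x0:x1]=((h[y0:y1,x0:x1,1]>smin)&(h[y0:y1,x0:x1,0]<hmax))*255
    m=cv2.morphologyEx(m,cv2.MORPH_CLOSE,np.ones((7,7)))
    cs=cv2.findContours(m,0,2)[0]; k=max(cs,key=cv2.contourArea); return cv2.minEnclosingCircle(k),cv2.fitEllipse(k),cv2.contourArea(k)
t=cam('top');w=cam('wrist')
e=blob('t1.png',220,255,145,182,60);print(e,onz(t,*e[1][0],.012).round(4))
e=blob('w4.png',0,50,135,200,60);print(e,onz(w,*e[1][0],.012).round(4))
sc=snap('scene','s1.png'); s=cam('scene')
e=blob('s1.png',270,310,208,242,60);print(e,onz(s,*e[1][0],.012).round(4))
# button
h=cv2.cvtColor(cv2.imread('pics/w4.png'),cv2.COLOR_BGR2HSV)
m=np.zeros(h.shape[:2],np.uint8);m[40:95,190:310]=(h[40:95,190:310,2]<125)*255
k=max(cv2.findContours(m,0,2)[0],key=cv2.contourArea);r=cv2.minAreaRect(k);b=cv2.boxPoints(r);print(r)
P=np.array([onz(w,*q,.11)[:2] for q in b]);print(P.round(4),P.mean(0).round(4),[np.degrees(np.arctan2(*(P[(i+1)%4]-P[i])[::-1])).round(1) for i in range(4)])
for q in(np.array((586,50.5)),): print('dot',onz(w,(q[0]-396)/.7734,q[1]/.772,.128).round(4))
E
```

```text
(((236.0607452392578, 163.4065399169922), 9.080263137817383), ((236.09457397460938, 163.29428100585938), (17.27738380432129, 17.524497985839844), 72.64066314697266), 233.5) [ 0.6151 -0.0168  0.012 ]
(((24.886075973510742, 166.9430389404297), 20.519086837768555), ((25.185794830322266, 165.22579956054688), (35.74049758911133, 40.2032585144043), 100.13448333740234), 1116.5) [ 0.6106 -0.0131  0.012 ]
(((289.5882263183594, 225.0), 8.646367073059082), ((289.5791931152344, 225.2033233642578), (15.801006317138672, 16.883792877197266), 88.88925170898438), 207.0) [ 0.6179 -0.018   0.012 ]
((251.81283569335938, 54.905643463134766), (41.9283447265625, 103.73429107666016), 73.21735382080078)
[[0.4415 0.1987]
 [0.4016 0.2764]
 [0.4308 0.2938]
 [0.4724 0.2144]] [0.4366 0.2458] [np.float64(117.2), np.float64(30.8), np.float64(-62.4), np.float64(-153.2)]
dot [0.4466 0.2432 0.128 ]
```

Call:
play_rows:
  plan:
    - [[0,-0.5,0,0,0,0,-0.1],[0.2,-0.8,0,0,0,0,-0.1],[0.3,-0.9,0,0,0,0,-0.1],[0.3,-0.9,0,0,0,0,-0.1],[0.3,-0.9,0,0,0,0,-0.1],[0.3,-0.8,0,0,0,0,-0.1],[0.18,-0.6,0,0,0,0,-0.1],[0,-0.31,0,0,0,0,-0.1],[0,0,-0.6,0,0,0,-0.1],[0,0,-0.6,0,0,0,-0.1],[0,0,-0.6,0,0,0,-0.1],[0,0,0,0,0,0,-0.1]]

```text
time_s: 27.6
position: [0.6112, -0.0153, 0.1597]
tcp_rot: [[-0.98, -0.198, -0.013], [-0.198, 0.98, 0.003], [0.012, 0.006, -1.0]]
force: [-0.6, 0.1, -0.1]
opening: 0.452
```

Call:
play_rows:
  plan:
    - [[0,0,-0.6,0,0,0,-0.1],[0,0,-0.6,0,0,0,-0.1],[0,0,0,0,0,0,-0.1],[0,0,0,0,0,0,-0.1]]

```text
time_s: 28.0
position: [0.6162, -0.0166, 0.1057]
tcp_rot: [[-0.98, -0.198, -0.0], [-0.198, 0.98, 0.0], [0.0, 0.0, -1.0]]
force: [-0.5, 0.6, 1.0]
opening: 0.45
```

```bash
python3 - <<'E'
from h import *
s=read_state();print(s['position'])
exec(open('/dev/null').read())
a=snap('top','t2.png'); snap('wrist','w5.png')
h=cv2.cvtColor(cv2.imread('pics/w5.png'),cv2.COLOR_BGR2HSV)
A=cv2.resize(cv2.imread('pics/t2.png')[120:230,180:290],(400,400));B=cv2.resize(cv2.imread('pics/w5.png'),(400,300))
o=np.zeros((400,800,3),np.uint8);o[:,:400]=A;o[:300,400:]=B;cv2.imwrite('pics/m2.png',o)
E
```

```text
[ 0.61619067 -0.0165613   0.10570491]
```

View pics/m2.png

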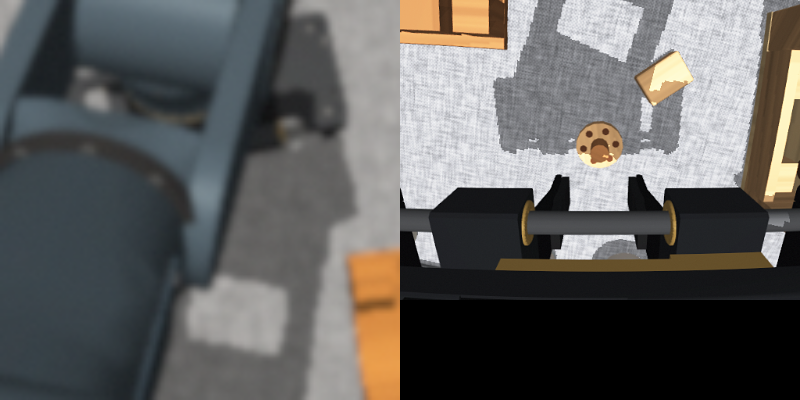

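```bash
python3 - <<'E'
from h import *
w=cam('wrist')
h=cv2.cvtColor(cv2.imread('pics/w5.png'),cv2.COLOR_BGR2HSV)
m=np.zeros(h.shape[:2],np.uint8);m[140:222,215:300]=((h[140:222,215:300,1]>70))*255
m=cv2.morphologyEx(m,cv2.MORPH_CLOSE,np.ones((7,7)))
k=max(cv2.findContours(m,0,2)[0],key=cv2.contourArea);e=cv2.fitEllipse(k);print(e,cv2.boundingRect(k),onz(w,*e[0],.012).round(4))
print('exp',proj(w,(.616,-.017,.012)))
E
```

```text
((255.52096557617188, 182.98281860351562), (54.33441925048828, 59.168983459472656), 106.92477416992188) (226, 155, 60, 58) [ 0.6134 -0.0168  0.012 ]
exp [254.61057252 186.02639218]
```

Call:
play_rows:
  plan:
    - [[-0.02,0,-0.4,0,0,0,-0.1],[0,0,-0.5,0,0,0,-0.1],[0,0,-0.4,0,0,0,-0.1],[0,0,-0.3,0,0,0,-0.1],[0,0,-0.17,0,0,0,-0.1],[0,0,0,0,0,0,-0.1],[0,0,0,0,0,0,-0.5],[0,0,0,0,0,0,-1],[0,0,0,0,0,0,-1],[0,0,0,0,0,0,-1],[0,0,0,0,0,0,-1],[0,0,0,0,0,0,-1]]

```text
time_s: 29.3
position: [0.6157, -0.0171, 0.0173]
tcp_rot: [[-0.98, -0.198, 0.001], [-0.198, 0.98, -0.0], [-0.001, -0.0, -1.0]]
force: [-0.6, 1.1, 4.9]
opening: 0.196
```

Call:
play_rows:
  plan:
    - [[0,0,0.2,0,0,0,-1],[0,0,0.4,0,0,0,-1],[0,0,0.6,0,0,0,-1],[0,0,0.7,0,0,0,-1],[0,0,0.8,0,0,0,-1],[0,0,0.8,0,0,0,-1],[0,0,0.8,0,0,0,-1],[0,0,0.7,0,0,0,-1],[0,0,0.4,0,0,0,-1],[0,0,0,0,0,0,-1]]

```text
time_s: 30.3
position: [0.6169, -0.0174, 0.2906]
tcp_rot: [[-0.98, -0.198, 0.008], [-0.198, 0.98, -0.002], [-0.007, -0.003, -1.0]]
force: [-0.0, -0.9, -0.3]
opening: 0.197
```

Call:
play_rows:
  plan:
    - [[-0.4,0.3,0,0,0,0,-1],[-0.4,0.6,0,0,0,0,-1],[-0.4,0.8,0,0,0,0,-1],[-0.34,0.9,0,0,0,0,-1],[-0.3,0.9,0,0,0,0,-1],[0,0.9,0,0,0,0,-1],[0,0.9,0,0,0,0,-1],[0,0.9,0,0,0,0,-1],[0,0.6,0,0,0,0,-1],[0,0.27,0,0,0,0,-1],[0,0,0,0,0,0,-1],[0,0,0,0,0,0,-1]]

```text
time_s: 31.5
position: [0.5227, 0.3351, 0.2855]
tcp_rot: [[-0.98, -0.198, -0.002], [-0.198, 0.98, -0.002], [0.002, -0.002, -1.0]]
force: [-0.3, -0.7, -0.5]
opening: 0.197
```

Call:
play_rows:
  plan:
    - [[0,0,-0.5,0,0,0,-1],[0,0,-0.7,0,0,0,-1],[0,0,-0.7,0,0,0,-1],[0,0,-0.7,0,0,0,-1],[0,0,-0.7,0,0,0,-1],[0,0,-0.6,0,0,0,-1],[0,0,-0.4,0,0,0,-1],[0,0,-0.2,0,0,0,-1],[0,0,0,0,0,0,-1],[0,0,0,0,0,0,-1]]

```text
time_s: 32.5
position: [0.5242, 0.3359, 0.0625]
tcp_rot: [[-0.98, -0.197, 0.001], [-0.197, 0.98, 0.0], [-0.001, 0.0, -1.0]]
force: [-0.4, -0.9, -0.4]
opening: 0.197
```

Now lower about 37 mm to the tray floor.

Call:
play_rows:
  plan:
    - [[0,0,-0.15,0,0,0,-1],[0,0,-0.2,0,0,0,-1],[0,0,-0.15,0,0,0,-1],[0,0,-0.1,0,0,0,-1],[0,0,-0.1,0,0,0,-1],[0,0,-0.05,0,0,0,-1],[0,0,0,0,0,0,-1],[0,0,0,0,0,0,-1]]

```text
time_s: 33.3
position: [0.523, 0.3364, 0.0253]
tcp_rot: [[-0.98, -0.198, -0.0], [-0.198, 0.98, -0.0], [0.0, -0.0, -1.0]]
force: [-3.4, -0.8, 7.7]
opening: 0.196
```

Call:
play_rows:
  plan:
    - [[0,0,0,0,0,0,-0.3],[0,0,0,0,0,0,-0.3],[0,0,0,0,0,0,-0.3],[0,0,0.2,0,0,0,-0.3],[0,0,0.4,0,0,0,-0.3],[0,0,0.7,0,0,0,-0.3],[0,0,0.8,0,0,0,-0.3],[0,0,0.8,0,0,0,-0.3],[0,0,0.8,0,0,0,-0.3],[0,0,0.6,0,0,0,-0.3],[0,0,0.3,0,0,0,-0.3],[0,0,0,0,0,0,-0.3]]

```text
time_s: 34.5
position: [0.5247, 0.3372, 0.2578]
tcp_rot: [[-0.98, -0.198, 0.007], [-0.198, 0.98, 0.003], [-0.007, 0.001, -1.0]]
force: [1.0, 0.6, -0.8]
opening: 0.352
```

```bash
python3 - <<'E'
from h import *
s=read_state();print(s['position'])
snap('wrist','w6.png');w=cam('wrist')
t=cam('top');o=np.array([.5377,.2618]);ax=np.array([.98,.198]);ay=np.array([-.198,.98])
for z in(.225,.235):
  for q in((15,120),(455,30)):
    p=onz(t,40+q[0]/4,120+q[1]/4,z)[:2]-o; print('lid edge case',z,(p@ax).round(4),(p@ay).round(4))
sc=cam('scene')
for q in((740,68),(345,275)):
    p=onz(sc,300+q[0]/5,110+q[1]/5,.23)[:2]-o; print('scene',(p@ax).round(4),(p@ay).round(4))
E
```

```text
[0.52474065 0.33718798 0.2577985 ]
lid edge case 0.225 0.0995 0.1301
lid edge case 0.225 0.0991 -0.1243
lid edge case 0.235 0.0963 0.1254
lid edge case 0.235 0.0958 -0.1262
scene 0.0952 0.1324
scene 0.0945 -0.1199
```

View pics/w6.png

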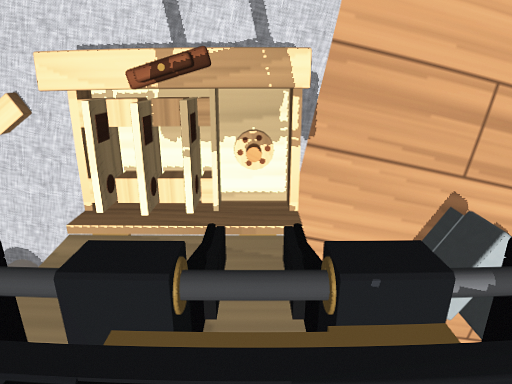

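The wheel lies flat in the tray (254,150), all panels are seated, and the button is still angled. Next I'll square the button to 0 so it clears the lid, approaching with the jaws across its fin.

Call:
play_rows:
  plan:
    - [[-0.164,-0.206,0,0,0,-0.046,-0.3],[-0.164,-0.206,0,0,0,-0.046,-0.3],[-0.164,-0.206,0,0,0,-0.046,-0.3],[-0.164,-0.206,0,0,0,-0.046,-0.3],[-0.164,-0.206,0,0,0,-0.046,-0.3],[-0.164,-0.206,0,0,0,-0.046,-0.3],[-0.164,-0.206,0,0,0,-0.046,-0.3],[-0.164,-0.206,0,0,0,-0.046,-0.3],[-0.164,-0.206,0,0,0,-0.046,-0.3],[0,0,0,0,0,0,-0.3],[0,0,0,0,0,0,-0.3]]

```text
time_s: 35.65
position: [0.4491, 0.2437, 0.2531]
tcp_rot: [[-0.455, 0.891, -0.002], [0.891, 0.455, -0.0], [0.001, -0.002, -1.0]]
force: [0.1, -0.2, -0.2]
opening: 0.351
```

Call:
play_rows:
  plan:
    - [[0,0,-0.4,0,0,0,-0.3],[0,0,-0.5,0,0,0,-0.3],[0,0,-0.5,0,0,0,-0.3],[0,0,-0.4,0,0,0,-0.3],[0,0,0,0,0,0,-0.3],[0,0,0,0,0,0,-0.3]]

```text
time_s: 36.25
position: [0.4498, 0.2441, 0.1638]
tcp_rot: [[-0.454, 0.891, -0.001], [0.891, 0.454, -0.0], [0.0, -0.001, -1.0]]
force: [0.3, 0.3, 1.0]
opening: 0.35
```

```bash
python3 - <<'E'
from h import *
s=read_state();print(s['position'],s['tcp_rot'].round(3))
snap('wrist','w7.png');w=cam('wrist');print(proj(w,(.450,.244,.128)))
E
```

```text
[0.44975679 0.24412677 0.16375792] [[-0.454  0.891 -0.001]
 [ 0.891  0.454 -0.   ]
 [ 0.    -0.001 -1.   ]]
[252.35144825 217.02196463]
```

View pics/w7.png

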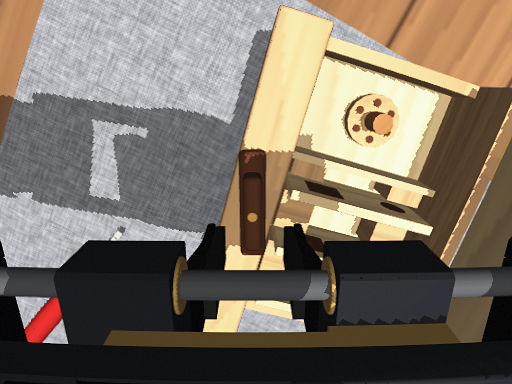

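The fin dot is at (252,217), exactly where expected, and the bar is aligned with the tool. Grip it, turn it to 0, release.

Call:
play_rows:
  plan:
    - [[0,0,-0.3,0,0,0,-0.3],[0,0,-0.4,0,0,0,-0.3],[0,0,-0.28,0,0,0,-0.3],[0,0,0,0,0,0,-0.3],[0,0,0,0,0,0,-0.6],[0,0,0,0,0,0,-1],[0,0,0,0,0,0,-1],[0,0,0,0,0,0,-1]]

```text
time_s: 37.1
position: [0.4487, 0.2434, 0.1159]
tcp_rot: [[-0.453, 0.892, -0.001], [0.892, 0.453, -0.001], [-0.0, -0.001, -1.0]]
force: [-3.9, -2.6, 5.8]
opening: 0.13
```

Call:
play_rows:
  plan:
    - [[0,0,0,0,0,-0.02,-1],[0,0,0,0,0,-0.03,-1],[0,0,0,0,0,-0.025,-1],[0,0,0,0,0,-0.011,-1],[0,0,0,0,0,0,-1],[0,0,0,0,0,0,-1]]

```text
time_s: 37.7
position: [0.4485, 0.2433, 0.1159]
tcp_rot: [[-0.198, 0.98, -0.001], [0.98, 0.198, -0.001], [-0.001, -0.001, -1.0]]
force: [-3.1, -2.6, 7.6]
opening: 0.133
```

Call:
play_rows:
  plan:
    - [[0,0,0,0,0,0,-0.3],[0,0,0,0,0,0,-0.3],[0,0,0,0,0,0,-0.3],[0,0,0.2,0,0,0,-0.3],[0,0,0.5,0,0,0,-0.3],[0,0,0.7,0,0,0,-0.5],[0,0,0.8,0,0,0,-1],[0,0,0.8,0,0,0,-1],[0,0,0.7,0,0,0,-1],[0,0,0.2,0,0,0,-1]]

```text
time_s: 38.7
position: [0.4515, 0.2445, 0.315]
tcp_rot: [[-0.198, 0.98, 0.009], [0.98, 0.198, 0.003], [0.001, 0.01, -1.0]]
force: [0.6, 0.6, -0.1]
opening: 0.028
```

Call:
play_rows:
  plan:
    - [[0.39,0.079,0,0,0,0.0417,-1],[0.39,0.079,0,0,0,0.0417,-1],[0.39,0.079,0,0,0,0.0417,-1],[0.39,0.079,0,0,0,0.0417,-1],[0.39,0.079,0,0,0,0.0417,-1],[0.39,0.079,0,0,0,0.0417,-1],[0.39,0.079,0,0,0,0.0417,-1],[0.39,0.079,0,0,0,0.0417,-1],[0.39,0.079,0,0,0,0.0417,-1],[0.39,0.079,0,0,0,0.0417,-1],[0.39,0.079,0,0,0,0.0417,-1],[0.39,0.079,0,0,0,0.0417,-1]]

```text
time_s: 39.9
position: [0.6836, 0.2912, 0.3089]
tcp_rot: [[-0.979, -0.204, -0.002], [-0.204, 0.979, -0.001], [0.002, -0.0, -1.0]]
force: [0.2, -0.0, 0.2]
opening: 0.003
```

Call:
play_rows:
  plan:
    - [[0,0,-0.4,0,0,0,-1],[0,0,-0.6,0,0,0,-1],[0,0,-0.6,0,0,0,-1],[0,0,-0.5,0,0,0,-1],[0,0,-0.26,0,0,0,-1],[0,0,0,0,0,0,-1],[-0.27,-0.055,0,0,0,0,-1],[-0.27,-0.055,0,0,0,0,-1],[-0.18,-0.036,0,0,0,0,-1],[-0.18,-0.036,0,0,0,0,-1],[-0.18,-0.036,0,0,0,0,-1],[0,0,0,0,0,0,-1]]

```text
time_s: 41.1
position: [0.6289, 0.2803, 0.1931]
tcp_rot: [[-0.98, -0.199, 0.001], [-0.199, 0.98, 0.0], [-0.001, 0.0, -1.0]]
force: [-0.6, -0.3, 0.4]
opening: 0.003
```

Call:
play_rows:
  plan:
    - [[-0.15,-0.03,0,0,0,0,-1],[-0.15,-0.03,0,0,0,0,-1],[0,0,0,0,0,0,-1]]

```text
time_s: 41.4
position: [0.613, 0.277, 0.1919]
tcp_rot: [[-0.98, -0.199, -0.002], [-0.199, 0.98, -0.001], [0.002, -0.0, -1.0]]
force: [0.8, 0.6, 0.8]
opening: 0.005
```

Call:
play_rows:
  plan:
    - [[-0.19,-0.038,-0.06,0,0,0,-1],[-0.19,-0.038,-0.08,0,0,0,-1],[-0.19,-0.038,-0.1,0,0,0,-1],[0,0,0,0,0,0,-1]]

```text
time_s: 41.8
position: [0.5825, 0.2709, 0.1786]
tcp_rot: [[-0.98, -0.199, -0.006], [-0.199, 0.98, -0.002], [0.006, -0.0, -1.0]]
force: [1.0, 0.2, 0.3]
opening: 0.004
```

```bash
python3 - <<'E'
from h import *
print(read_state()['force'],read_state()['position'])
snap('scene','s2.png');b=cv2.imread('pics/s2.png')[60:260,270:480];cv2.imwrite('pics/c5.png',cv2.resize(b,None,fx=2.8,fy=2.8))
E
```

```text
[0.99402957 0.18893674 0.29367954] [0.58254771 0.27089636 0.17861407]
```

View pics/c5.png

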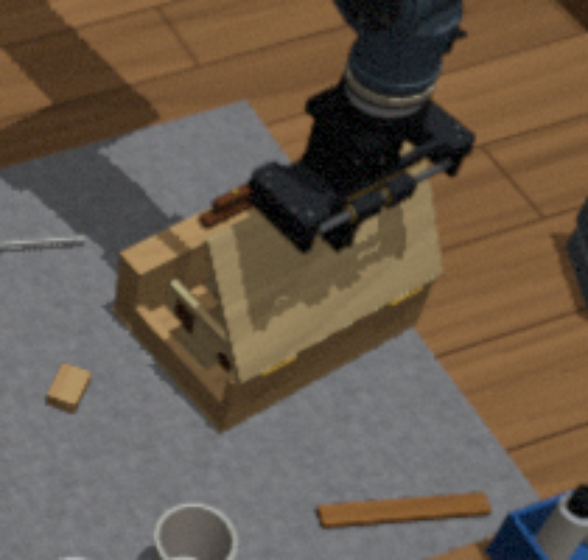

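The lid is following, at roughly 60°. Continue along the arc.

Call:
play_rows:
  plan:
    - [[-0.22,-0.046,-0.13,0,0,0,-1],[-0.22,-0.046,-0.15,0,0,0,-1],[-0.18,-0.036,-0.19,0,0,0,-1],[-0.18,-0.036,-0.2,0,0,0,-1],[-0.12,-0.024,-0.22,0,0,0,-1],[-0.12,-0.024,-0.24,0,0,0,-1],[0,0,0,0,0,0,-1],[0,0,0,0,0,0,-1]]

```text
time_s: 42.65
position: [0.5337, 0.2609, 0.1233]
tcp_rot: [[-0.98, -0.199, -0.001], [-0.199, 0.98, -0.0], [0.001, -0.0, -1.0]]
force: [0.3, 0.8, 0.3]
opening: 0.008
```

Call:
play_rows:
  plan:
    - [[-0.06,-0.012,-0.15,0,0,0,-1],[-0.06,-0.012,-0.15,0,0,0,-1],[0,0,-0.12,0,0,0,-1],[0,0,-0.08,0,0,0,-1],[0,0,-0.04,0,0,0,-1],[0,0,-0.04,0,0,0,-1],[0,0,0,0,0,0,-1],[0,0,0,0,0,0,-1]]

```text
time_s: 43.45
position: [0.527, 0.2596, 0.0982]
tcp_rot: [[-0.98, -0.2, -0.001], [-0.2, 0.98, -0.001], [0.001, -0.0, -1.0]]
force: [-6.5, -3.4, 25.4]
opening: 0.006
```

Call:
play_rows:
  plan:
    - [[0,0,0.1,0,0,0,-1],[0,0,0.4,0,0,0,-1],[0,0,0.7,0,0,0,-0.3],[0,0,0.7,0,0,0,-0.3],[0,0,0.7,0,0,0,-0.3],[0,0,0.3,0,0,0,-0.3]]

```text
time_s: 44.05
position: [0.5295, 0.2602, 0.2428]
tcp_rot: [[-0.98, -0.199, 0.005], [-0.199, 0.98, 0.001], [-0.005, 0.0, -1.0]]
force: [-0.5, 0.3, 0.8]
opening: 0.282
```

Call:
play_rows:
  plan:
    - [[-0.13,-0.025,0,0,0,-0.0417,-0.3],[-0.13,-0.025,0,0,0,-0.0417,-0.3],[-0.13,-0.025,0,0,0,-0.0417,-0.3],[-0.13,-0.025,0,0,0,-0.0417,-0.3],[-0.13,-0.025,0,0,0,-0.0417,-0.3],[-0.13,-0.025,0,0,0,-0.0417,-0.3],[-0.13,-0.025,0,0,0,-0.0417,-0.3],[-0.13,-0.025,0,0,0,-0.0417,-0.3],[-0.13,-0.025,0,0,0,-0.0417,-0.3],[-0.13,-0.025,0,0,0,-0.0417,-0.3],[-0.13,-0.025,0,0,0,-0.0417,-0.3],[-0.13,-0.025,0,0,0,-0.0417,-0.3]]

```text
time_s: 45.25
position: [0.4494, 0.2446, 0.239]
tcp_rot: [[-0.192, 0.981, -0.001], [0.981, 0.192, -0.0], [-0.0, -0.001, -1.0]]
force: [0.2, -0.2, -0.5]
opening: 0.352
```

Call:
play_rows:
  plan:
    - [[0,0,0,0,0,0,-0.3],[0,0,0,0,0,0,-0.3]]

```text
time_s: 45.45
position: [0.45, 0.2447, 0.2393]
tcp_rot: [[-0.201, 0.98, -0.0], [0.98, 0.201, -0.0], [-0.0, -0.0, -1.0]]
force: [0.5, 0.5, 0.1]
opening: 0.348
```

Call:
play_rows:
  plan:
    - [[-0.02,-0.02,-0.4,0,0,0,-0.3],[0,0,-0.6,0,0,0,-0.3],[0,0,-0.6,0,0,0,-0.3],[0,0,-0.5,0,0,0,-0.3],[0,0,-0.37,0,0,0,-0.3],[0,0,0,0,0,0,-0.3],[0,0,0,0,0,0,-0.6],[0,0,0,0,0,0,-1],[0,0,0,0,0,0,-1],[0,0,0,0,0,0,-1]]

```text
time_s: 46.45
position: [0.4484, 0.2437, 0.117]
tcp_rot: [[-0.198, 0.98, -0.0], [0.98, 0.198, 0.0], [0.0, -0.0, -1.0]]
force: [-2.0, -0.9, 5.2]
opening: 0.132
```

Call:
play_rows:
  plan:
    - [[0,0,0,0,0,0.02,-1],[0,0,0,0,0,0.04,-1],[0,0,0,0,0,0.045,-1],[0,0,0,0,0,0.045,-1],[0,0,0,0,0,0.045,-1],[0,0,0,0,0,0.045,-1],[0,0,0,0,0,0.045,-1],[0,0,0,0,0,0.045,-1],[0,0,0,0,0,0.045,-1],[0,0,0,0,0,0.045,-1],[0,0,0,0,0,0.045,-1],[0,0,0,0,0,0.035,-1]]

```text
time_s: 47.65
position: [0.4486, 0.244, 0.117]
tcp_rot: [[-0.979, -0.203, 0.0], [-0.203, 0.979, 0.001], [-0.0, 0.001, -1.0]]
force: [-2.1, 0.3, 3.8]
opening: 0.133
```

Call:
play_rows:
  plan:
    - [[0,0,0,0,0,0,-1],[0,0,0,0,0,0,-1]]

```text
time_s: 47.85
position: [0.4486, 0.244, 0.117]
tcp_rot: [[-0.981, -0.196, 0.0], [-0.196, 0.981, 0.0], [-0.0, 0.0, -1.0]]
force: [-1.7, 0.9, 6.3]
opening: 0.132
```

Call:
play_rows:
  plan:
    - [[0,0,0,0,0,0,-0.3],[0,0,0,0,0,0,-0.3],[0,0,0,0,0,0,-0.3],[0,0,0.2,0,0,0,-0.3],[0,0,0.5,0,0,0,-0.3],[0,0,0.7,0,0,0,-0.3],[0,0,0.7,0,0,0,-0.3],[0,0,0.7,0,0,0,-0.3],[0.3,-0.5,0.3,0,0,0,-0.3],[0.5,-0.8,0,0,0,0,-0.3],[0.5,-0.8,0,0,0,0,-0.3],[0,-0.5,0,0,0,0,-0.3]]

```text
time_s: 49.05
position: [0.5175, 0.111, 0.2723]
tcp_rot: [[-0.981, -0.196, 0.005], [-0.196, 0.981, -0.001], [-0.005, -0.002, -1.0]]
force: [-0.3, -0.3, 0.1]
opening: 0.347
```

```bash
python3 - <<'E'
from h import *
print(read_state()['position'])
snap('wrist','w8.png');snap('scene','s3.png');snap('top','t3.png')
A=cv2.resize(cv2.imread('pics/w8.png')[:250],(512,250));B=cv2.resize(cv2.imread('pics/s3.png')[80:290,130:470],None,fx=1.3,fy=1.3)
C=cv2.resize(cv2.imread('pics/t3.png')[130:250,60:200],None,fx=2.4,fy=2.4)
o=np.zeros((600,800,3),np.uint8);o[:250,:512]=A;o[255:255+B.shape[0],:B.shape[1]]=B;o[255:255+C.shape[0],455:455+C.shape[1]]=C;cv2.imwrite('pics/m3.png',o)
E
```

```text
[0.51748961 0.11096662 0.27229862]
```

View pics/m3.png

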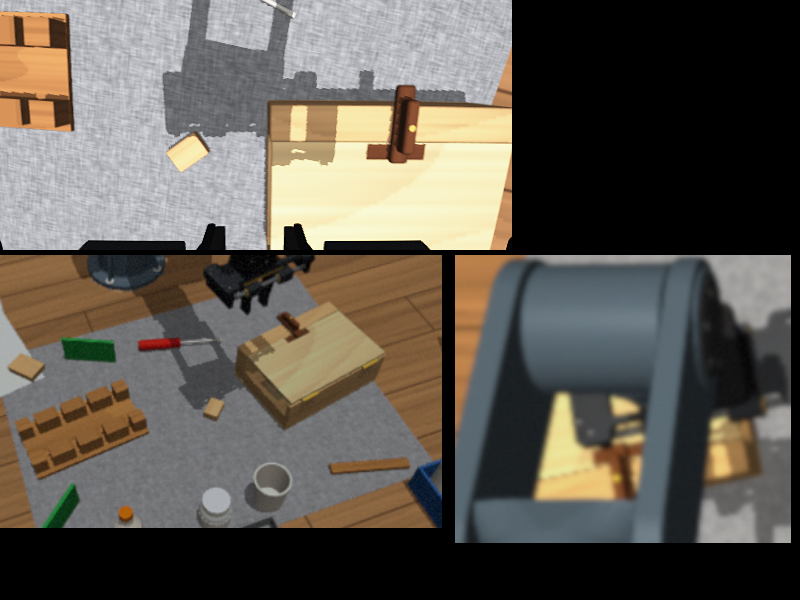

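The lid is flush with the front block, the button is square across it (wrist column ~405), the rack is empty, no loose wheel is left, and the bystanders look unmoved. Handing in.

```bash
python3 -c "
from rig import *
print(hand_in())"
```

```text
the job is handed in; nothing more can be done
None
```

The toy kit is packed and the job is handed in, at about 49 s of the 210 s allowed.

- **Panels:** The three plywood panels present were slid up out of the rack and stood upright in case grooves 1 to 3. Each was lowered until it touched the groove floor.
- **Wheel:** The only loose wheel was laid flat, hub up, in the tray. No second wheel was on the bench, and the one I packed had not been knocked aside before I took it.
- **Turnbutton, before shutting:** It started about 15° round and just overlapped the lid's edge, so I first turned it to 0 to clear the lid.
- **Lid and turnbutton:** I pushed the lid shut until its top read 98 mm, the stated shut height. I then turned the button square across it, ending at about 90°.

**Last checks:** The final wrist and scene pictures show the lid flush, the button across it, the rack empty, the bystanders in view where they were, and the gripper clear. The glue bottle was at the edge of the picture and not fully checked.

**Disagreement:** The wrist and fixed cameras differed by about 4 mm on where the case stood. I settled it with a close look over groove 1, and all three panels then went in without trouble.

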